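Walk a stuck contactor yoke out of its guides with a mallet

ROBOT

A 7-joint arm with a two-finger parallel gripper is mounted at the origin on the work surface. World frame = base frame: x ahead of the robot, y to its left, z up, the work surface at z = 0. Lengths are in mm, angles in rad, forces in N, time in s.
With the tool pointing down it reaches from about 425 to 1025 mm from the base axis. Payload 9.4 kg.
Tool frame: the origin (TCP) lies midway between the tips of the shut fingers; the grasp point (between the pads) lies 19 mm behind it; y points along the fingers, x is the direction in which the jaws open and shut, and the axes are right-handed (so a half turn about y gives the same grasp; the last joint's range is limited). The gripper opens to 93 mm and grips with 3 to 60 N. Pads are 15 mm wide; open, the fingers measure 128 mm over their backs; the gripper's body (75 mm by 188 mm) begins 65 mm behind the grasp point.
Start: joints at [1.041, 0.599, -0.003, 1.599, 0.002, 0.943, -0.08], TCP at [317.167, -651.943, 218.618] pointing down, gripper open.
Joint ranges: [-2.57, 2.57], [-0.35, 1.97], [-1.29, 1.29], [0.11, 2.56], [-1.05, 4.19], [0.11, 1.86], [-2.63, 2.63]. Speed limits (rad/s): [2.22, 2.22, 3.01, 3.01, 3.14, 3.14, 3.14].

INTERFACE

Orientations are given as a unit quaternion [w, x, y, z].
In Python, from rig import r gives the robot as it stands.
- The arm moves only by the shell command python3 -m handwheel 'ROWS'. ROWS is JSON, a list that holds one entry, the list of rows, each a list of 7 numbers: the shift along the tool's x, y, z scaled (see below), then the turn, a rotation vector about the tool's x, y, z scaled (see below), then the opening, from -1 (shut) to 1 (fully open), so that 0 is half open. In form: [[[dx, dy, dz, ax, ay, az, claw], ...]]. A call has 1 to 8 rows; each row is the pose to reach, as a shift and turn from the pose measured when the call began, along the tool's axes at that moment; what a row does not reach only later rows make up. The controller multiplies each number of a shift by 0.15 m and each number of a turn by 90 degrees. A row lasts 1/12 s, in which the tool goes at most 41.7 mm and 7.16 degrees, less where a joint would pass 70% of its speed; a pose out of reach is approached as far as the arm can. A call with a number of a shift or a turn outside -1 to 1 is refused whole. A call with a gripper value outside its range is refused whole. The fingers move at their own pace and stop on an object; the grip force is fixed at half the most. Time passes only in rows, so rows that repeat a pose let the fingers close. It gives the time, the measured TCP pose, the force and the opening at its end, in the units of the state.
- r.state(): the state, without advancing time (a new reading comes with each control period).
- r.capture(name): name is "scene" or "top"; returns the picture (480x640x3 uint8, red, green, blue); there is no depth.
- r.camera_info(name): a dict with "mtx" (3x3 intrinsics, pixels), "R" (3x3) and "t" (3): a world point X has camera coordinates R X + t. Camera axes: x right, y down, z forward; pixel columns grow to the right and rows downward; lengths in mm; the calibration is good to about 2 mm. A picture is of the moment at which its call begins. camera_info takes no time and is no camera call.
- r.job_done(): hands the job in, once; it reports no verdict.
Trained networks look in the newest picture that a camera, given by its name, has taken for a name from the list of things; names that differ only in an ending like _2 or _b are one class to them, and where a whole thing is asked for, a point or a joint stands for the part that bears it (a point fixed in the world has none). Each returns a list of dicts, best first, with "score" (0 to 1); they miss things now and then, are a little off and sometimes report something else, mostly with a low value. They report only what shows in the picture. A call takes as long as a camera call. They do not tell look-alikes from the thing itself.
- r.trace(camera, target): "mask" (480x640 bool, what is visible of it).
- r.spot_point(camera, target): "centre" ([x, y, z] in mm, in world coordinates, good to about 4 mm: a listed point, or the origin of a listed thing).
The state is a dict: "time": time; "joint_positions": joint angles; "joint_velocities": joint speeds; "joint_efforts": joint torques, N m; "eef_pos": TCP position; "ee_rot": TCP orientation; "force": force on the tool from outside, world axes, zero at the start; "moment": the same for the moment, N m; "opening": opening from 0.0 (shut) to 1.0 (fully open).
Only numpy, scipy, OpenCV 4.12 (cv2) and the standard library are available. Lean on these libraries where they do the work, as an engineer would, in place of code of your own. Each camera call takes 0.05 s, during which the arm holds its last target.

TASK

The steel magnet yoke of the dismantled contactor is jammed in its guides. Pick up the mallet and tap the yoke's two yellow lugs lightly from behind, left and right in turn, until its front edge stands within the green band painted on the guides; touch the yoke with nothing but the mallet. Then stand the mallet back upright on its blue mat and leave the other things on the bench alone.

Things in the scene. Friction and masses are not known exactly. Their poses are not given: they have to be found in the camera images.
- frame: Contactor frame fixed to the bench. Origin on the bench, on its middle line; x: the way the yoke comes out (roughly away from the robot), y left, z up. Dark base plate 8 mm thick, x -30 to 95 mm, y +-95 mm (only y +-45 behind x = -30). Two aluminium guide cheeks along x, -30 to 80 mm, inner faces y +-35 mm, outer +-43 mm, tops 44 mm above the bench.
- band (a point): Middle of the green bands, between the cheeks at the height of their tops: frame x = 57.5 mm, y = 0, 44 mm above the bench, same axes as the frame. The bands are 18 mm wide, frame x 48.5 to 66.5 mm, across both cheeks and the base plate beside them.
- yoke: Loose steel magnet yoke, 0.55 to 0.9 kg, 184 mm wide (y), 45 long (x), 52 high. Origin: centre of its underside level, 8 mm above the bench; x points to its front, the way out. Its middle block, 68 mm wide, has 2 mm of side play in all between the cheeks; a 12 mm bar on top bridges the cheeks and carries the yellow lugs outside them, which slide on the base plate.
- lug_left (a point): Centre of the rear face of the left yellow lug (the face to strike, looking to the yoke's -x): 22.5 mm behind the yoke's origin, 70 mm to its left, 30 mm above the bench. The face is 44 mm wide (48 to 92 mm left of the middle) and reaches from the base plate to 60 mm above the bench.
- lug_right (a point): The same on the right lug, 70 mm to the right of the yoke's middle.
- yoke_front (a point): Middle of the yoke's upper front edge: 22.5 mm ahead of its origin, 52 mm above its underside. It starts 29 to 35 mm short of the band's middle. Taps of 5 to 10 N at 50 mm/s are enough. Pushed on one lug, the yoke turns about the other until cocked by about 0.055 rad (that lug gains about 8 mm the first time, 16 mm later, the middle half) and jams; a tap on the other lug frees it.
- mallet: Soft-faced mallet standing on its head, handle up, 0.32 kg, 110 mm tall. Origin: centre of the underside. Head 90 mm long (x, red striking faces at x = +-45 mm, either one strikes), 36 wide (y), 40 high. Above it a square wooden handle, 26 x 26 mm, sides along x and y, on the origin's axis, 40 to 110 mm above the underside.
- mat: Blue mat fixed to the bench, 150 x 120 mm, 4 mm thick; origin at the centre of its underside. The mallet starts standing near its middle.
- station: Bystander: yellow push-button station, 75 x 120 x 50 mm (62 mm over its red button), origin at the centre of its underside.
- relay: Bystander: small black and grey contactor, 70 x 60 x 75 mm, origin at the centre of its underside.
- driver: Bystander: screwdriver lying on the bench, about 200 mm long, along its x axis.
- housing (a point): Middle of the top of the black coil housing with brass screws behind the yoke: frame x = -66 mm, y = 0, 58 mm above the bench. It fills x -100 to -32 mm and y -38 to 38 mm, so the yoke's middle cannot be reached from behind, and the mallet must be lifted over it (or taken round it) from lug to lug.
Things that resemble listed ones, but are neither listed nor needed, are in the scene too. What is shaped like the mallet but purple is not meant. Of the things that look like the yoke, the smaller one is meant.

How it is judged:
By the outcome, as a careful person would: the job done as asked, in the order asked, and still so for the second after the job is handed in, with the robot touching nothing.
It also fails if it takes over 61 s, if anything falls off the work surface, if the arm or the gripper's body presses on something with over 40 N, if the wrist force passes 120 N, or if a joint passes its speed limit or range.

## Working session

There is one attempt and no reset: what is moved stays moved. The work goes in short steps, Python scripts to look and compute and a shell command to move; the robot and the scene stay as the last step left them, time stands still between calls to the robot, and variables do not carry over. Pictures are saved under pics/ and viewed, and the job is handed in when it is done.

```bash
ls; mkdir -p pics; python3 - <<'E'
from rig import r
import cv2
s=r.state();print(s)
for n in("scene","top"):
    im=r.capture(n);cv2.imwrite(f"pics/{n}0.png",im[:,:,::-1])
    c=r.camera_info(n);print(n,c)
for n in("scene","top"):
  for t in("mallet","yoke","frame","mat","lug_left","lug_right","yoke_front","band","station","relay","driver"):
    print(n,t,[(round(d['score'],2),[round(float(x)) for x in d['centre']]) for d in r.spot_point(n,t)])
print(r.state()['time'])
E
```

```text
pics
{'time': 0.0, 'joint_positions': array([ 1.04131093,  0.60012872, -0.00253286,  1.60012755,  0.00179944,
        0.94287427, -0.07978723]), 'joint_velocities': array([ 4.78563683e-04, -2.05026151e-03,  3.33661279e-04, -2.46101040e-05,
        1.32306722e-04,  1.50345753e-03,  9.25659196e-04]), 'joint_efforts': array([-8.47823994e-04, -7.65052700e+01,  1.49731815e+00, -2.52345908e+01,
       -5.23556164e-02,  1.69193937e-02,  1.77842758e-04]), 'eef_pos': array([ 316.93473718, -651.52069537,  217.75834073]), 'ee_rot': array([ 0.59972736, -0.59924186,  0.37547626, -0.37450483]), 'force': array([-0.19019969, -0.65950075,  0.28639116]), 'moment': array([-0.01395836, -0.02427313,  0.00491283]), 'opening': 1.0015621083383233}
scene {'mtx': array([[542.60410781,   0.        , 315.54734541],
       [  0.        , 542.60410781, 232.36907287],
       [  0.        ,   0.        ,   1.        ]]), 'R': array([[ 0.78222113,  0.6229286 ,  0.00948988],
       [ 0.33650256, -0.40963405, -0.84791861],
       [-0.52430538,  0.66645323, -0.53004148]]), 't': array([-411.30858292, -114.9260822 , 1578
[... 825 characters left out ...]
, 75])]
scene band [(0.64, [639, -198, 44])]
scene station [(0.6, [774, 15, -3])]
scene relay [(0.68, [641, 428, 1])]
scene driver [(0.87, [636, -442, 0])]
top mallet [(0.91, [528, 352, 2]), (0.87, [406, 206, 5]), (0.7, [583, 201, 3])]
top yoke [(0.98, [280, -326, -2]), (0.68, [582, -195, 7])]
top frame [(0.63, [576, -186, -2])]
top mat [(0.62, [580, 184, 2])]
top lug_left [(0.9, [566, -121, 31])]
top lug_right [(0.66, [511, -181, 55]), (0.59, [553, -257, 31]), (0.37, [580, 184, 2])]
top yoke_front [(0.78, [298, -298, 73]), (0.61, [608, -192, 57])]
top band [(0.69, [641, -200, 47])]
top station [(0.94, [768, 20, 0])]
top relay [(0.73, [643, 428, -3])]
top driver [(0.78, [634, -433, -1])]
1.2
```

View pics/scene0.png

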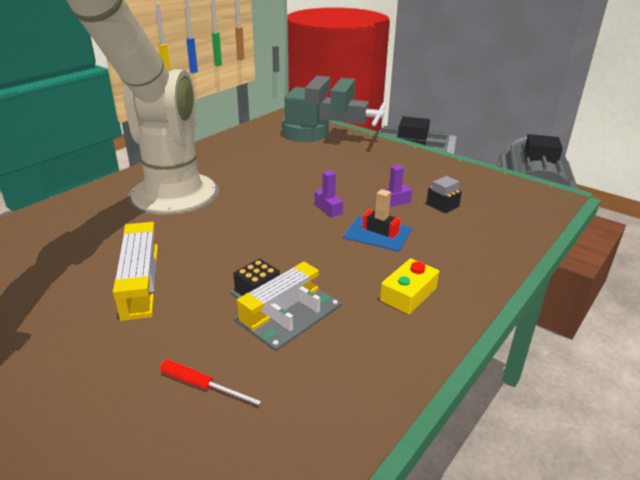

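View pics/top0.png

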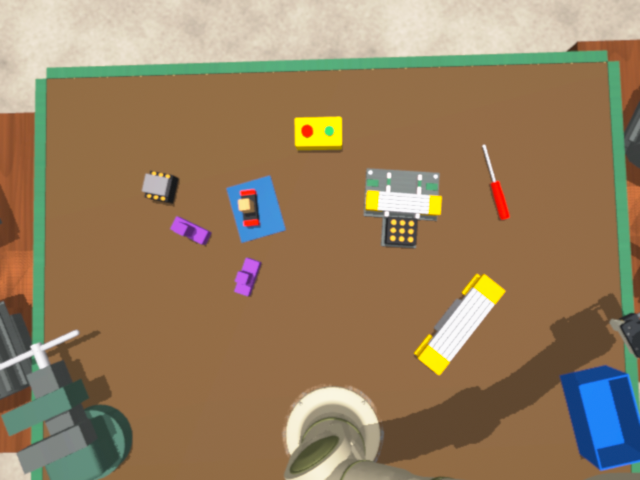

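The mallet candidates in the scene view are the red/black/wood one on the mat at (381,215) and two purple ones at (328,195) and (397,185). The one on the mat is meant. The yoke candidates in the top view are the one in the frame at (403,204) and the larger loose one at (460,325). The smaller one, in the frame, is meant. Next I'll check both in a close crop.

```bash
python3 - <<'E'
import cv2,numpy as np
s=cv2.imread("pics/scene0.png");t=cv2.imread("pics/top0.png")
a=cv2.resize(t[150:260,350:460],(400,400),interpolation=cv2.INTER_CUBIC)
b=cv2.resize(t[165:250,215:300],(400,400),interpolation=cv2.INTER_CUBIC)
c=cv2.resize(s[250:350,220:350],(400,int(400*100/130)),interpolation=cv2.INTER_CUBIC)[:200*2]
d=cv2.resize(s[180:255,335:432],(400,308),interpolation=cv2.INTER_CUBIC)
o=np.vstack([np.hstack([a,b]),np.hstack([c[:307],d[:307]])])
cv2.imwrite("pics/crop0.png",cv2.resize(o,(680,600)))
E
```

```text
(no output)
```

View pics/crop0.png

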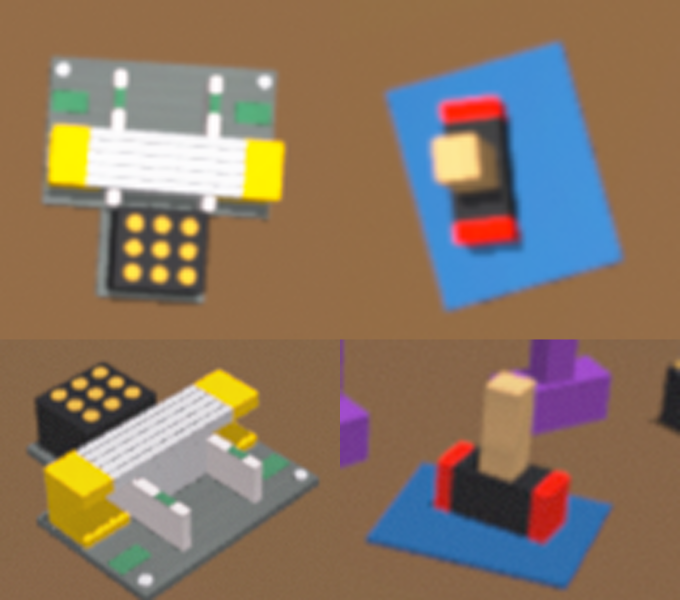

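```bash
cat > h.py <<'E'
import numpy as np,cv2
from rig import r
from scipy.optimize import least_squares
from scipy.spatial.transform import Rotation as Ro
def proj(n,X):
    c=r.camera_info(n);Y=np.atleast_2d(X)@c['R'].T+c['t'];p=Y@c['mtx'].T;return p[:,:2]/p[:,2:]
def unproj(n,uv,z):
    c=r.camera_info(n);d=c['R'].T@np.linalg.solve(c['mtx'],[uv[0],uv[1],1]);o=-c['R'].T@c['t']
    return o+d*(z-o[2])/d[2]
def place(p,L):
    x,y,a=p;L=np.atleast_2d(L).astype(float);c,s=np.cos(a),np.sin(a)
    return np.c_[x+c*L[:,0]-s*L[:,1],y+s*L[:,0]+c*L[:,1],L[:,2]]
def fitpts(obs,p0): # obs: list (cam,uv,local)
    f=lambda p:np.concatenate([(proj(n,place(p,l))[0]-uv) for n,uv,l in obs])
    s=least_squares(f,p0,loss='soft_l1');return s.x,f(s.x).reshape(-1,2)
def tool():
    s=r.state();q=s['ee_rot'];return s,Ro.from_quat([q[1],q[2],q[3],q[0]])
def go(target,yaw_R=None):
    """row numbers for shift to target (mm, world)"""
    s,R=tool();d=R.inv().apply(np.array(target)-s['eef_pos'])/150
    print('shift',d.round(3))
    if yaw_R is not None: print('turn',((R.inv()*yaw_R).as_rotvec()/(np.pi/2)).round(3))
E
python3 - <<'E'
from h import *
tf=lambda u,v:np.array([350+u*110/340,150+v*110/338])
tm=lambda u,v:np.array([215+(u-340)*85/340,165+v*85/338])
sf=lambda u,v:np.array([220+u*130/340,250+(v-339)*100/261])
sm=lambda u,v:np.array([335+(u-340)*97/340,180+(v-339)*75/261])
obs=[('top',tf(52,57),[95,95,8]),('top',tf(276,72),[95,-95,8]),('top',tf(42,203),[-30,95,8]),('top',tf(269,217),[-30,-95,8]),
('scene',sf(150,597),[95,-95,8]),('scene',sf(317,482),[95,95,8]),('scene',sf(38,520),[-30,-95,8])]
p,e=fitpts(obs,[577,-190,-.09]);print('frame',p.round(3));print(e.round(1))
F=p
zb=4
obs=[('top',tm(440,103),[45,18,40+zb]),('top',tm(500,95),[45,-18,40+zb]),('top',tm(517,240),[-45,-18,40+zb]),('top',tm(455,245),[-45,18,40+zb]),
('top',tm(432,138),[13,13,114]),('top',tm(478,132),[13,-13,114]),('top',tm(483,181),[-13,-13,114]),('top',tm(437,185),[-13,13,114]),]
p,e=fitpts(obs,[583,201,.1]);print('mallet top',p.round(3));print(e.round(1));M=p
# overlay
t=cv2.imread('pics/top0.png');s=cv2.imread('pics/scene0.png')
def dr(im,n,p,L,col):
    q=proj(n,place(p,L))*4
    big=im;cv2.polylines(big,[q.round().astype(int)],True,col,1)
out=[]
for n,im,c1,c2 in(('top',t,(350,150),(215,160)),('scene',s,(220,245),(330,170))):
    big=cv2.resize(im,None,fx=4,fy=4,interpolation=cv2.INTER_CUBIC)
    dr(big,n,F,[[95,95,8],[95,-95,8],[-30,-95,8],[-30,95,8]],(255,0,255))
    for sg in(1,-1): dr(big,n,F,[[-30,sg*35,44],[80,sg*35,44],[80,sg*43,44],[-30,sg*43,44]],(0,0,255))
    Y=place(F,[4.5,0,0])[0];Y=[Y[0],Y[1],F[2]]
    dr(big,n,Y,[[22.5,92,60],[22.5,-92,60],[-22.5,-92,60],[-22.5,92,60]],(255,0,0))
    dr(big,n,M,[[45,18,44],[45,-18,44],[-45,-18,44],[-45,18,44]],(0,255,0))
    dr(big,n,M,[[45,18,4],[45,-18,4],[-45,-18,4],[-45,18,4]],(0,255,0))
    dr(big,n,M,[[13,13,114],[13,-13,114],[-13,-13,114],[-13,13,114]],(255,255,0))
    for c in(c1,c2):
        out.append(cv2.resize(big[c[1]*4:c[1]*4+440,c[0]*4:c[0]*4+520],(400,300)))
cv2.imwrite('pics/ov0.png',np.vstack([np.hstack(out[:2]),np.hstack(out[2:])]))
E
```

```text
frame [ 5.76594e+02 -1.91862e+02 -8.30000e-02]
[[-0.6 -0.3]
 [-0.3 -1. ]
 [-0.  -0.3]
 [-0.3 -0.5]
 [-1.7  0.6]
 [ 0.1 -1.6]
 [-1.1 -0.3]]
mallet top [5.78934e+02 1.96832e+02 9.10000e-02]
[[ 0.6  0.3]
 [-0.4  0.7]
 [-1.  -0.7]
 [ 0.5 -0.4]
 [ 0.5  0.6]
 [-0.3  0.8]
 [-0.4 -0.8]
 [ 0.4 -0.6]]
```

View pics/ov0.png

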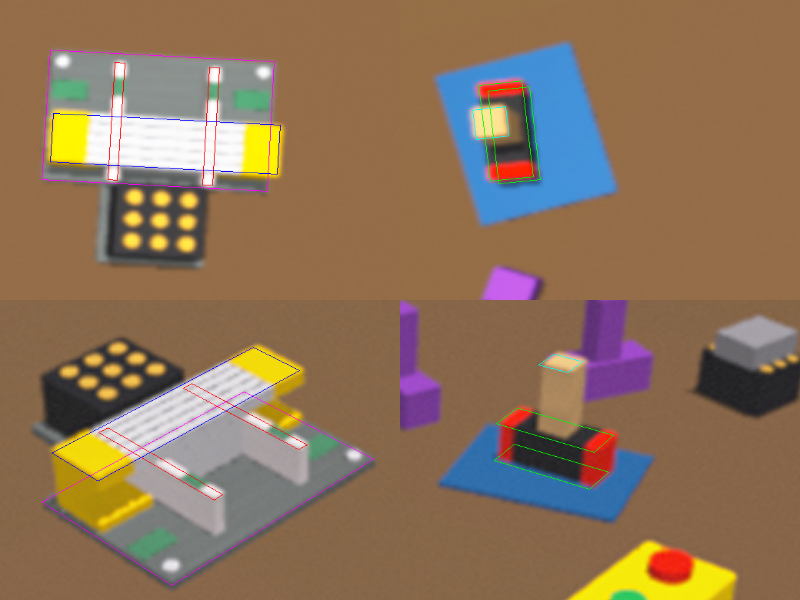

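```bash
cat >> h.py <<'E'
def down(yaw,flip=1):
    x=flip*np.array([np.cos(yaw),np.sin(yaw),0]);y=np.array([0,0,-1.]);return Ro.from_matrix(np.c_[x,y,np.cross(x,y)])
E
python3 - <<'E'
from h import *
s,R=tool();print(R.as_matrix().round(3))
for f in(1,-1): go([580,198,218],down(.09,f))
E
```

```text
[[ 0.437 -0.     0.899]
 [-0.899 -0.     0.437]
 [-0.    -1.    -0.   ]]
shift [-4.329e+00  4.000e-03  4.055e+00]
turn [ 0.    -0.769 -0.   ]
shift [-4.329e+00  4.000e-03  4.055e+00]
turn [0.    1.231 0.   ]
```

```bash
python3 -m handwheel '[[[-1,0,0.94,0,-0.3,0,1],[-1,0,0.94,0,-0.3,0,1],[-1,0,0.94,0,-0.3,0,1],[-1,0,0.94,0,-0.3,0,1],[-1,0,0.94,0,-0.3,0,1]]]'; python3 - <<'E'
from h import *
go([580,198,190],down(.09,1))
E
```

```text
time: 1.62
eef_pos: [378.6, -453.3, 218.8]
ee_rot: [0.671, -0.671, 0.222, -0.223]
force: [0.8, 0.0, -0.3]
opening: 1.0
shift [-1.518  0.192  4.284]
turn [-0.    -0.465  0.   ]
```

```bash
python3 -m handwheel '[[[-0.35,0,1,0,-0.16,0,1],[-0.35,0,1,0,-0.16,0,1],[-0.35,0,1,0,-0.16,0,1],[-0.35,0,1,0,-0.16,0,1]]]';python3 -m handwheel '[[[-0.15,0,1,0,-0.15,0,1],[-0.15,0,1,0,-0.15,0,1],[-0.15,0,1,0,-0.15,0,1],[-0.15,0,1,0,-0.15,0,1]]]'; python3 - <<'E'
from h import *
go([580,198,190],down(.09,1))
E
```

```text
time: 1.95
eef_pos: [426.6, -299.1, 219.1]
ee_rot: [0.694, -0.694, 0.136, -0.136]
force: [1.0, -0.3, -0.7]
opening: 1.004
time: 2.28
eef_pos: [463.0, -148.3, 219.6]
ee_rot: [0.705, -0.705, 0.052, -0.053]
force: [0.3, 1.2, -1.0]
opening: 1.001
shift [0.429 0.2   2.398]
turn [-0.001 -0.152  0.001]
```

```bash
python3 -m handwheel '[[[0.18,0,1,0,-0.08,0,1],[0.18,0,1,0,-0.08,0,1],[0.18,0,1,0,-0.08,0,1],[0.18,0,1,0,-0.08,0,1]]]'; python3 -m handwheel '[[[0.2,0.0,1,0,-0.07,0,1],[0.2,0.0,1,0,-0.07,0,1],[0.2,0.0,1,0,-0.07,0,1],[0.2,0.0,1,0,-0.07,0,1]]]'; python3 - <<'E'
from h import *
go([580,198,190],down(.09,1))
E
```

```text
time: 2.62
eef_pos: [512.9, -0.4, 220.2]
ee_rot: [0.708, -0.706, 0.006, -0.009]
force: [0.4, -0.0, -0.2]
opening: 1.002
time: 2.95
eef_pos: [546.4, 152.7, 221.0]
ee_rot: [0.707, -0.705, -0.034, 0.03]
force: [-0.3, 1.0, 0.2]
opening: 1.002
shift [0.249 0.208 0.28 ]
turn [-0.002  0.     0.003]
```

```bash
python3 -m handwheel '[[[0.25,0.2,0.28,-0.002,0,0.003,1],[0.25,0.2,0.28,-0.002,0,0.003,1],[0.25,0.2,0.28,-0.002,0,0.003,1],[0.25,0.2,0.28,-0.002,0,0.003,1]]]'; python3 - <<'E'
from h import *
go([580,198,68],down(.09,1))
for n in('scene','top'):
    im=r.capture(n)
    p=proj(n,[580,198,80])[0].astype(int)
    cv2.imwrite(f'pics/pre_{n}.png',cv2.resize(im[p[1]-60:p[1]+60,p[0]-60:p[0]+60,::-1],(480,480),interpolation=cv2.INTER_CUBIC))
    print(p)
E
```

```text
time: 3.28
eef_pos: [579.7, 199.0, 190.3]
ee_rot: [-0.706, 0.707, 0.032, -0.033]
force: [-0.9, -0.2, 0.0]
opening: 1.001
shift [ 0.002  0.815 -0.006]
turn [ 0.     0.002 -0.001]
[381 205]
[246 206]
```

View pics/pre_scene.png

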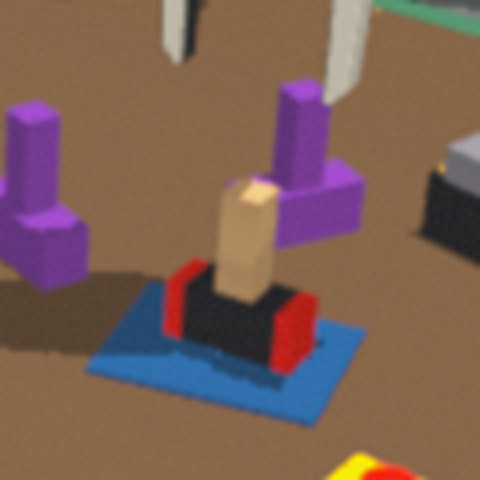

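View pics/pre_top.png

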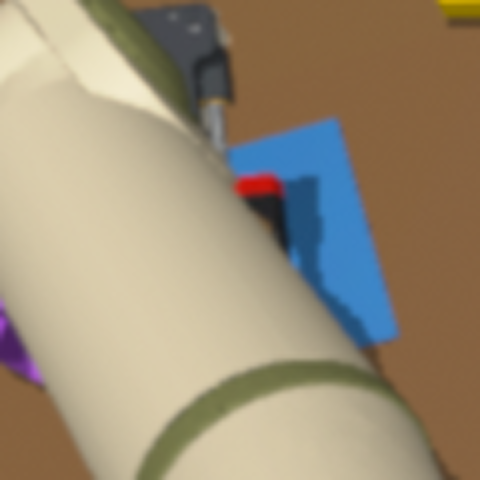

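The pre-grasp view shows the jaw tips on either side of the mallet's handle, at crop (180,50) and (335,90), with the handle top at (255,190). I'll lower and close.

```bash
python3 -m handwheel '[[[0,0.3,0,0,0,0,1],[0,0.55,0,0,0,0,1],[0,0.75,0,0,0,0,1],[0,0.815,0,0,0,0,1],[0,0.815,0,0,0,0,1]]]'; python3 - <<'E'
from h import *
im=r.capture('scene')
p=proj('scene',[580,198,80])[0].astype(int)
cv2.imwrite(f'pics/low_scene.png',cv2.resize(im[p[1]-50:p[1]+50,p[0]-50:p[0]+50,::-1],(480,480),interpolation=cv2.INTER_CUBIC))
E
```

```text
time: 3.8
eef_pos: [578.5, 195.0, 67.7]
ee_rot: [-0.705, 0.708, 0.03, -0.033]
force: [-0.7, 0.3, 0.1]
opening: 0.997
```

View pics/low_scene.png

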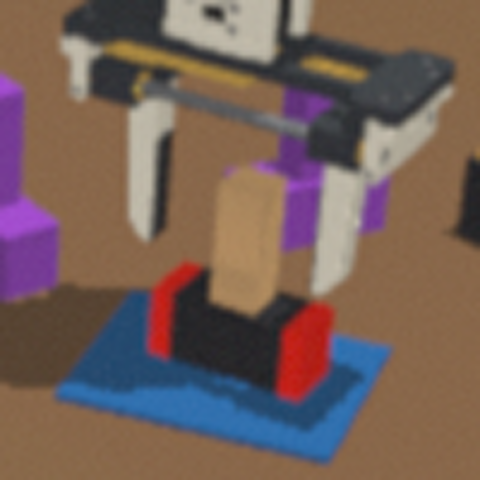

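```bash
python3 - <<'E'
from h import *
p=proj('scene',[580,198,80])[0].astype(int)
u=lambda a,b:[p[0]-50+a/4.8-.4,p[1]-50+b/4.8-.4]
print('handle top scene',unproj('scene',u(252,183),114))
print('top cam',unproj('top',[215+(457-340)/4-.4,165+159/3.98-.4],114))
print('fingertip mid',unproj('scene',u(240,268),68))
go([580,198,68],down(.09))
E
```

```text
handle top scene [579.64478292 199.85891727 114.        ]
top cam [580.03856083 198.21927261 114.        ]
fingertip mid [581.79732082 191.26823809  68.        ]
shift [0.004 0.01  0.014]
turn [ 0.001 -0.001 -0.001]
```

```bash
python3 -m handwheel '[[[0.004,0,0.025,0,0,0,1],[0.004,0,0.025,0,0,0,-1],[0.004,0,0.025,0,0,0,-1],[0.004,0,0.025,0,0,0,-1],[0.004,0,0.025,0,0,0,-1],[0.004,0,0.025,0,0,0,-1],[0.004,0,0.025,0,0,0,-1],[0.004,0,0.025,0,0,0,-1]]]'
```

```text
time: 4.52
eef_pos: [579.8, 199.6, 69.5]
ee_rot: [-0.706, 0.707, 0.031, -0.032]
force: [-0.4, -0.7, -0.4]
opening: 0.547
```

```bash
python3 -m handwheel '[[[0,0,0,0,0,0,-1],[0,0,0,0,0,0,-1],[0,0,0,0,0,0,-1]]]'
```

```text
time: 4.77
eef_pos: [579.8, 199.6, 69.4]
ee_rot: [-0.706, 0.707, 0.031, -0.032]
force: [-0.2, -0.6, -0.3]
opening: 0.333
```

```bash
python3 -m handwheel '[[[0,0,0,0,0,0,-1],[0,0,0,0,0,0,-1],[0,0,0,0,0,0,-1]]]'
```

```text
time: 5.02
eef_pos: [580.0, 199.7, 69.4]
ee_rot: [-0.706, 0.707, 0.031, -0.032]
force: [1.2, -0.4, -0.1]
opening: 0.277
```

```bash
python3 -m handwheel '[[[0,-0.1,0,0,0,0,-1],[0,-0.3,0,0,0,0,-1],[0,-0.6,0,0,0,0,-1],[0,-0.6,0,0,0,0,-1]]]'; python3 - <<'E'
from h import *
ims=[]
for n in('scene','top'):
    im=r.capture(n)
    p=proj(n,[580,198,120])[0].astype(int)
    ims.append(cv2.resize(im[p[1]-60:p[1]+60,p[0]-60:p[0]+60,::-1],(400,400),interpolation=cv2.INTER_CUBIC))
cv2.imwrite('pics/lift.png',np.hstack(ims))
# strike plan
s,R=tool();print(s['eef_pos'],s['force'])
F=[576.6,-191.9,-.083]
for nm,xy in(('L',[-120,70,0]),('R',[-120,-70,0]),('Lc',[-19.5-45,70,0]),('Rc',[-19.5-45,-70,0])): print(nm,place(F,xy))
E
```

```text
time: 5.35
eef_pos: [582.1, 201.3, 165.0]
ee_rot: [0.707, -0.706, -0.033, 0.03]
force: [0.8, 1.0, -2.2]
opening: 0.281
[580.72772239 200.00285121 160.97075699] [ 0.34549734  0.01345919 -3.91035941]
L [[ 462.81643421 -112.19240841    0.        ]]
R [[ 451.20977131 -251.71045519    0.        ]]
Lc [[ 518.12537418 -116.79362121    0.        ]]
Rc [[ 506.51871129 -256.31166798    0.        ]]
```

View pics/lift.png

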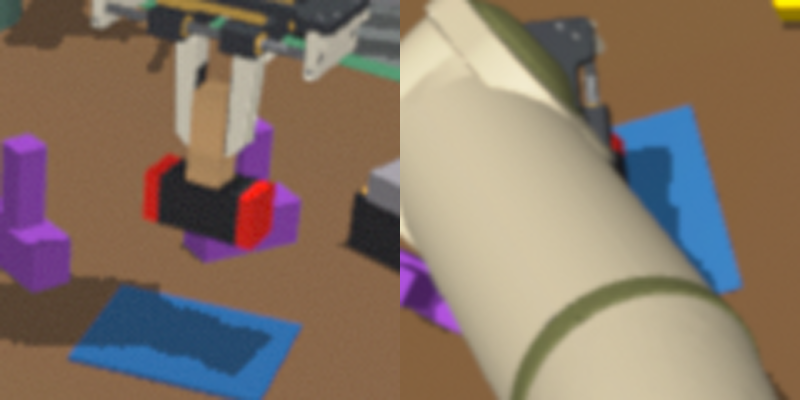

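```bash
cat >> h.py <<'E'
F=np.array([576.6,-191.9,-.083])
def gf(x,y,z): # TCP goal in frame coords
    go(place(F,[x,y,z])[0],down(F[2]))
def tf():
    s,R=tool();c,sn=np.cos(F[2]),np.sin(F[2]);d=s['eef_pos'][:2]-F[:2]
    print('frame TCP',np.round([c*d[0]+sn*d[1],-sn*d[0]+c*d[1],s['eef_pos'][2]],1),'yawerr',(R*down(F[2]).inv()).as_rotvec().round(3),'F',s['force'].round(1),'t',s['time'])
E
python3 - <<'E'
from h import *
gf(-90,70,165)
E
```

```text
shift [-0.77  -0.026 -2.038]
turn [0.001 0.109 0.001]
```

```bash
python3 -m handwheel '[[[-0.1,0,-0.27,0,0.02,0,-1],[-0.25,0,-0.6,0,0.05,0,-1],[-0.36,0,-0.95,0,0.06,0,-1],[-0.38,0,-1,0,0.06,0,-1],[-0.38,0,-1,0,0.06,0,-1]]]';python3 -m handwheel '[[[-0.1,0,-0.27,0,0.02,0,-1],[-0.25,0,-0.6,0,0.04,0,-1],[-0.36,0,-0.95,0,0.05,0,-1],[-0.38,0,-1,0,0.05,0,-1],[-0.38,0,-1,0,0.05,0,-1]]]'; python3 - <<'E'
from h import *
tf();gf(-90,70,80)
E
```

```text
time: 5.87
eef_pos: [533.2, 36.6, 158.7]
ee_rot: [-0.705, 0.71, -0.007, 0.003]
force: [-0.5, 0.4, -4.1]
opening: 0.276
time: 6.28
eef_pos: [468.9, -119.9, 158.2]
ee_rot: [-0.703, 0.71, -0.04, 0.032]
force: [-0.7, 0.7, -3.2]
opening: 0.276
frame TCP [-113.3   62.8  158.2] yawerr [-0.01   0.012 -0.018] F [-0.7  0.7 -3.2] t 6.2833
shift [0.16  0.519 0.057]
turn [ 0.007 -0.012 -0.007]
```

```bash
python3 -m handwheel '[[[0.15,0.05,0.055,0.007,-0.012,-0.007,-1],[0.16,0.25,0.055,0.007,-0.012,-0.007,-1],[0.16,0.48,0.055,0.007,-0.012,-0.007,-1],[0.16,0.52,0.055,0.007,-0.012,-0.007,-1],[0.16,0.52,0.055,0.007,-0.012,-0.007,-1]]]'; python3 - <<'E'
from h import *
tf();gf(-75,70,80)
ims=[]
for n in('scene','top'):
    im=r.capture(n)
    p=proj(n,[540,-180,60])[0].astype(int)
    ims.append(cv2.resize(im[p[1]-70:p[1]+70,p[0]-70:p[0]+70,::-1],(400,400),interpolation=cv2.INTER_CUBIC))
cv2.imwrite('pics/st1.png',np.hstack(ims))
E
```

```text
time: 6.7
eef_pos: [490.4, -114.1, 77.2]
ee_rot: [0.707, -0.706, 0.031, -0.026]
force: [-0.4, -0.1, -2.9]
opening: 0.28
frame TCP [-92.4  70.3  77.2] yawerr [0.001 0.007 0.002] F [-0.4 -0.1 -2.9] t 6.7
shift [ 0.116 -0.019 -0.003]
turn [-0.     0.001 -0.004]
```

View pics/st1.png

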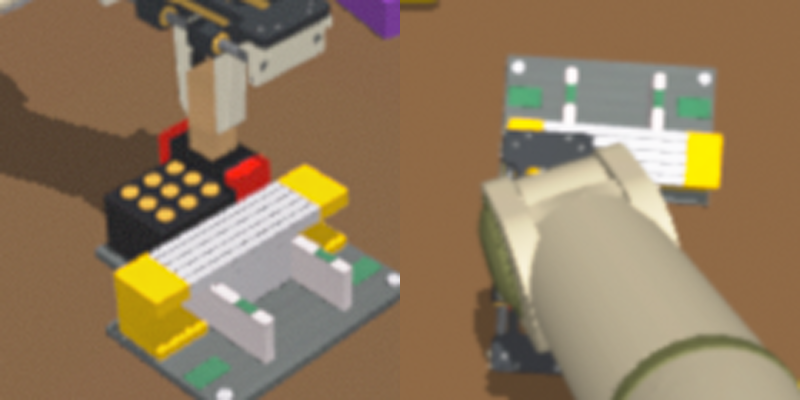

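```bash
python3 -m handwheel '[[[0.04,-0.02,0,0,0,0,-1],[0.08,-0.025,0,0,0,0,-1],[0.105,-0.025,0,0,0,0,-1],[0.13,-0.025,0,0,0,0,-1]]]'; python3 - <<'E'
from h import *
tf()
E
python3 -m handwheel '[[[0.027,0,0,0,0,0,-1],[0.054,0,0,0,0,0,-1],[0.081,0,0,0,0,0,-1]]]'; python3 - <<'E'
from h import *
tf()
E
```

```text
time: 7.13
eef_pos: [513.3, -116.2, 84.8]
ee_rot: [0.707, -0.706, 0.029, -0.029]
force: [-0.8, -0.1, -3.7]
opening: 0.275
frame TCP [-69.4  70.2  84.8] yawerr [ 0.    -0.001  0.001] F [-0.8 -0.1 -3.7] t 7.1333
time: 7.38
eef_pos: [524.5, -117.2, 84.8]
ee_rot: [-0.706, 0.707, -0.03, 0.028]
force: [-5.6, 1.6, -0.1]
opening: 0.28
frame TCP [-58.1  70.1  84.8] yawerr [-0.     0.002  0.001] F [-5.6  1.6 -0.1] t 7.3833
```

```bash
python3 -m handwheel '[[[0.027,0,0,0,0,0,-1]]]'; python3 - <<'E'
from h import *
tf()
E
python3 -m handwheel '[[[0.022,0,0,0,0,0,-1]]]'; python3 - <<'E'
from h import *
tf()
im=r.capture('scene')
p=proj('scene',[570,-190,40])[0].astype(int)
cv2.imwrite('pics/tap1.png',cv2.resize(im[p[1]-60:p[1]+60,p[0]-80:p[0]+80,::-1],(800,600),interpolation=cv2.INTER_CUBIC))
print(p)
E
```

```text
time: 7.47
eef_pos: [527.1, -117.4, 84.5]
ee_rot: [-0.706, 0.707, -0.031, 0.027]
force: [-6.2, 3.1, -0.8]
opening: 0.274
frame TCP [-55.5  70.1  84.5] yawerr [-0.     0.005  0.001] F [-6.2  3.1 -0.8] t 7.4667
time: 7.55
eef_pos: [528.5, -117.4, 84.1]
ee_rot: [-0.706, 0.707, -0.032, 0.026]
force: [-8.9, 2.0, 2.3]
opening: 0.276
frame TCP [-54.1  70.3  84.1] yawerr [0.    0.009 0.001] F [-8.9  2.   2.3] t 7.55
[275 290]
```

View pics/tap1.png

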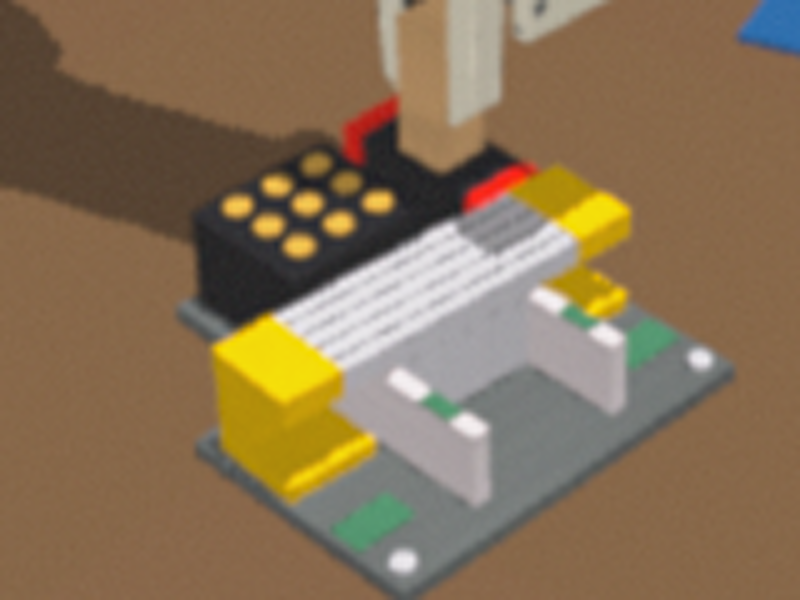

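Left tap 1: the lug has moved about 8 mm and the force has risen to 9 N, so it's cocked. I'll back off and go over to the right lug.

```bash
python3 -m handwheel '[[[-0.1,0,0,0,0,0,-1],[-0.2,-0.1,0,0,0,0,-1],[-0.22,-0.4,-0.05,0,0,0,-1],[-0.22,-0.48,-0.35,0,0,0,-1],[-0.22,-0.48,-0.65,0,0,0,-1],[-0.22,-0.48,-0.94,0,0,0,-1],[-0.22,-0.45,-0.94,0,0,0,-1]]]'; python3 - <<'E'
from h import *
tf();gf(-80,-70,81)
E
```

```text
time: 8.18
eef_pos: [484.1, -262.9, 152.9]
ee_rot: [-0.705, 0.708, -0.034, 0.029]
force: [-0.0, -0.2, -4.1]
opening: 0.274
frame TCP [-86.3 -78.4 152.9] yawerr [-0.004  0.008 -0.006] F [-0.  -0.2 -4.1] t 8.1833
shift [0.045 0.478 0.059]
turn [ 0.003 -0.004 -0.005]
```

```bash
python3 -m handwheel '[[[0.03,0.1,0.06,0.003,-0.004,-0.005,-1],[0.04,0.35,0.06,0.003,-0.004,-0.005,-1],[0.045,0.46,0.06,0.003,-0.004,-0.005,-1],[0.045,0.478,0.06,0.003,-0.004,-0.005,-1]]]'; python3 - <<'E'
from h import *
tf();gf(-66,-70,81)
ims=[]
for n in('scene','top'):
    im=r.capture(n)
    p=proj(n,[560,-190,50])[0].astype(int)
    ims.append(cv2.resize(im[p[1]-60:p[1]+60,p[0]-60:p[0]+60,::-1],(400,400),interpolation=cv2.INTER_CUBIC))
cv2.imwrite('pics/st2.png',np.hstack(ims))
E
```

```text
time: 8.52
eef_pos: [489.8, -254.4, 78.0]
ee_rot: [0.707, -0.706, 0.031, -0.028]
force: [-1.0, 0.4, -2.6]
opening: 0.274
frame TCP [-81.3 -69.4  78. ] yawerr [0.002 0.004 0.   ] F [-1.   0.4 -2.6] t 8.5167
shift [ 0.102 -0.021 -0.004]
turn [-0.001  0.    -0.003]
```

View pics/st2.png

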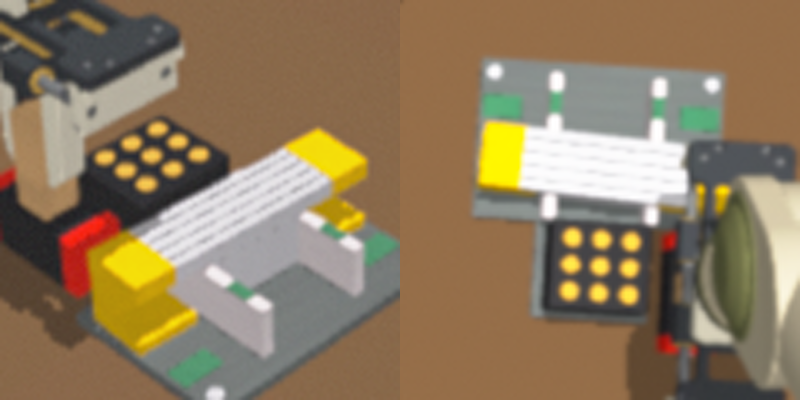

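```bash
python3 -m handwheel '[[[0.03,-0.01,0,0,0,0,-1],[0.06,-0.01,0,0,0,0,-1],[0.087,-0.01,0,0,0,0,-1],[0.114,-0.01,0,0,0,0,-1],[0.141,-0.01,0,0,0,0,-1],[0.168,-0.01,0,0,0,0,-1]]]'; python3 - <<'E'
from h import *
tf()
E
python3 -m handwheel '[[[0.027,0,0,0,0,0,-1],[0.05,0,0,0,0,0,-1]]]'; python3 - <<'E'
from h import *
tf()
E
```

```text
time: 9.12
eef_pos: [515.5, -256.9, 82.1]
ee_rot: [0.707, -0.706, 0.03, -0.028]
force: [-4.3, -1.2, -2.0]
opening: 0.276
frame TCP [-55.5 -69.8  82.1] yawerr [ 0.     0.003 -0.   ] F [-4.3 -1.2 -2. ] t 9.1167
time: 9.28
eef_pos: [522.1, -258.0, 81.9]
ee_rot: [-0.706, 0.707, -0.031, 0.028]
force: [-5.3, -1.8, -2.0]
opening: 0.28
frame TCP [-48.8 -70.4  81.9] yawerr [-0.     0.005 -0.001] F [-5.3 -1.8 -2. ] t 9.2833
```

```bash
python3 -m handwheel '[[[0.026,0,0,0,0,0,-1]]]'; python3 - <<'E'
from h import *
tf()
E
python3 -m handwheel '[[[0.022,0,0,0,0,0,-1]]]'; python3 - <<'E'
from h import *
tf()
E
```

```text
time: 9.37
eef_pos: [523.8, -258.6, 81.6]
ee_rot: [-0.706, 0.707, -0.033, 0.026]
force: [-13.4, 2.0, 4.3]
opening: 0.276
frame TCP [-47.1 -70.8  81.6] yawerr [-0.     0.01  -0.001] F [-13.4   2.    4.3] t 9.3667
time: 9.45
eef_pos: [524.0, -258.7, 81.0]
ee_rot: [-0.706, 0.707, -0.036, 0.024]
force: [-12.8, 2.1, 3.7]
opening: 0.279
frame TCP [-46.9 -70.9  81. ] yawerr [ 0.     0.017 -0.001] F [-12.8   2.1   3.7] t 9.45
```

Right lug is jammed at about +15 mm (13 N). Now back to the left.

```bash
python3 -m handwheel '[[[-0.12,0,0,0,0,0,-1],[-0.24,-0.1,0,0,0,0,-1],[-0.26,-0.4,0.05,0,0,0,-1],[-0.26,-0.48,0.35,0,0,0,-1],[-0.26,-0.48,0.65,0,0,0,-1],[-0.26,-0.48,0.94,0,0,0,-1],[-0.26,-0.45,0.94,0,0,0,-1]]]'; python3 - <<'E'
from h import *
tf();gf(-76,70,79)
E
```

```text
time: 10.03
eef_pos: [500.7, -108.2, 150.8]
ee_rot: [0.708, -0.706, 0.032, -0.024]
force: [0.4, -0.0, -3.5]
opening: 0.28
frame TCP [-82.6  77.2 150.8] yawerr [0.003 0.011 0.005] F [ 0.4 -0.  -3.5] t 10.0333
shift [ 0.049  0.478 -0.049]
turn [-0.001  0.003 -0.007]
```

```bash
python3 -m handwheel '[[[0.02,0.1,-0.05,0,0.003,-0.007,-1],[0.03,0.35,-0.05,0,0.003,-0.007,-1],[0.04,0.46,-0.05,0,0.003,-0.007,-1],[0.045,0.47,-0.05,0,0.003,-0.007,-1]]]'; python3 - <<'E'
from h import *
tf()
E
```

```text
time: 10.37
eef_pos: [505.7, -115.0, 77.7]
ee_rot: [0.708, -0.705, 0.03, -0.028]
force: [0.1, 1.3, -2.4]
opening: 0.28
frame TCP [-77.   70.7  77.7] yawerr [0.003 0.003 0.002] F [ 0.1  1.3 -2.4] t 10.3667
```

```bash
python3 -m handwheel '[[[0.04,-0.01,0,0,0,0,-1],[0.08,-0.015,0,0,0,0,-1],[0.107,-0.015,0,0,0,0,-1],[0.134,-0.015,0,0,0,0,-1],[0.161,-0.015,0,0,0,0,-1],[0.188,-0.015,0,0,0,0,-1],[0.215,-0.015,0,0,0,0,-1]]]'; python3 - <<'E'
from h import *
tf()
E
python3 -m handwheel '[[[0.025,0,0,0,0,0,-1]]]'; python3 - <<'E'
from h import *
tf()
E
```

```text
time: 10.95
eef_pos: [537.2, -117.7, 80.0]
ee_rot: [0.708, -0.705, 0.031, -0.027]
force: [-5.1, 1.5, -1.0]
opening: 0.277
frame TCP [-45.4  70.7  80. ] yawerr [0.003 0.005 0.001] F [-5.1  1.5 -1. ] t 10.95
time: 11.03
eef_pos: [540.3, -117.9, 80.0]
ee_rot: [0.708, -0.705, 0.031, -0.027]
force: [-4.1, 3.3, -3.0]
opening: 0.28
frame TCP [-42.3  70.8  80. ] yawerr [0.004 0.006 0.001] F [-4.1  3.3 -3. ] t 11.0333
```

```bash
python3 -m handwheel '[[[0.026,0,0,0,0,0,-1]]]'; python3 - <<'E'
from h import *
tf()
im=r.capture('scene')
p=proj('scene',[570,-190,40])[0].astype(int)
cv2.imwrite('pics/tap3.png',cv2.resize(im[p[1]-60:p[1]+60,p[0]-80:p[0]+80,::-1],(800,600),interpolation=cv2.INTER_CUBIC))
E
```

```text
time: 11.12
eef_pos: [543.3, -117.7, 79.8]
ee_rot: [0.708, -0.705, 0.032, -0.026]
force: [-5.0, 2.9, -2.2]
opening: 0.281
frame TCP [-39.3  71.1  79.8] yawerr [0.004 0.008 0.002] F [-5.   2.9 -2.2] t 11.1167
```

View pics/tap3.png

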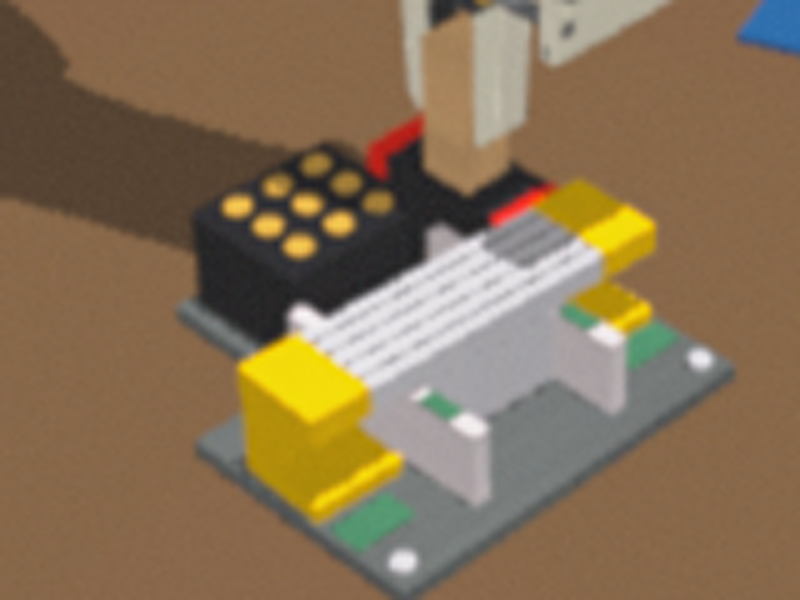

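The left lug's front has just reached the band, and it's a light 5 N push, so I'll switch to the right.

```bash
python3 -m handwheel '[[[-0.12,0,0,0,0,0,-1],[-0.24,-0.1,0,0,0,0,-1],[-0.28,-0.4,-0.05,0,0,0,-1],[-0.28,-0.48,-0.35,0,0,0,-1],[-0.28,-0.48,-0.65,0,0,0,-1],[-0.28,-0.48,-0.92,0,0,0,-1],[-0.28,-0.45,-0.92,0,0,0,-1]]]'; python3 - <<'E'
from h import *
tf();gf(-70,-70,79)
E
```

```text
time: 11.75
eef_pos: [491.5, -260.9, 148.3]
ee_rot: [-0.706, 0.707, -0.033, 0.03]
force: [-0.5, -1.1, -3.4]
opening: 0.281
frame TCP [-79.1 -75.8 148.3] yawerr [-0.001  0.004 -0.007] F [-0.5 -1.1 -3.4] t 11.75
shift [0.062 0.462 0.04 ]
turn [ 0.001 -0.004 -0.003]
```

```bash
python3 -m handwheel '[[[0.02,0.1,0.04,0,-0.004,-0.003,-1],[0.04,0.35,0.04,0,-0.004,-0.003,-1],[0.055,0.45,0.04,0,-0.004,-0.003,-1],[0.06,0.455,0.04,0,-0.004,-0.003,-1]]]'; python3 - <<'E'
from h import *
tf()
E
```

```text
time: 12.08
eef_pos: [500.2, -255.5, 77.2]
ee_rot: [-0.706, 0.707, -0.03, 0.029]
force: [-0.4, -0.0, -2.7]
opening: 0.278
frame TCP [-70.9 -69.7  77.2] yawerr [ 0.     0.002 -0.001] F [-0.4 -0.  -2.7] t 12.0833
```

```bash
python3 -m handwheel '[[[0.05,-0.01,0,0,0,0,-1],[0.09,-0.02,0,0,0,0,-1],[0.117,-0.02,0,0,0,0,-1],[0.144,-0.02,0,0,0,0,-1],[0.171,-0.02,0,0,0,0,-1],[0.198,-0.02,0,0,0,0,-1],[0.225,-0.02,0,0,0,0,-1]]]'; python3 - <<'E'
from h import *
tf()
E
```

```text
time: 12.67
eef_pos: [533.1, -258.7, 80.4]
ee_rot: [-0.706, 0.707, -0.031, 0.028]
force: [-3.5, -0.7, -2.1]
opening: 0.28
frame TCP [-37.8 -70.2  80.4] yawerr [-0.     0.004 -0.001] F [-3.5 -0.7 -2.1] t 12.6667
```

```bash
python3 -m handwheel '[[[0.02,0,0,0,0,0,-1],[0.035,0,0,0,0,0,-1]]]'; python3 - <<'E'
from h import *
tf()
E
python3 -m handwheel '[[[-0.12,0,0,0,0,0,-1],[-0.24,-0.1,0,0,0,0,-1],[-0.28,-0.4,0.05,0,0,0,-1],[-0.28,-0.48,0.35,0,0,0,-1],[-0.28,-0.48,0.65,0,0,0,-1],[-0.28,-0.48,0.92,0,0,0,-1],[-0.28,-0.45,0.92,0,0,0,-1]]]'; python3 - <<'E'
from h import *
tf();gf(-68,70,79)
im=r.capture('scene')
p=proj('scene',[570,-190,40])[0].astype(int)
cv2.imwrite('pics/tap4.png',cv2.resize(im[p[1]-60:p[1]+60,p[0]-80:p[0]+80,::-1],(800,600),interpolation=cv2.INTER_CUBIC))
E
```

```text
time: 12.83
eef_pos: [537.3, -259.7, 80.2]
ee_rot: [-0.706, 0.707, -0.032, 0.028]
force: [-5.2, -1.9, -0.7]
opening: 0.278
frame TCP [-33.5 -70.9  80.2] yawerr [-0.001  0.006 -0.002] F [-5.2 -1.9 -0.7] t 12.8333
time: 13.42
eef_pos: [510.2, -111.2, 149.6]
ee_rot: [0.707, -0.706, 0.028, -0.027]
force: [0.0, 0.7, -3.5]
opening: 0.276
frame TCP [-72.9  74.9 149.6] yawerr [0.002 0.    0.005] F [ 0.   0.7 -3.5] t 13.4167
shift [ 0.033  0.471 -0.034]
turn [-0.001  0.003 -0.   ]
```

View pics/tap4.png

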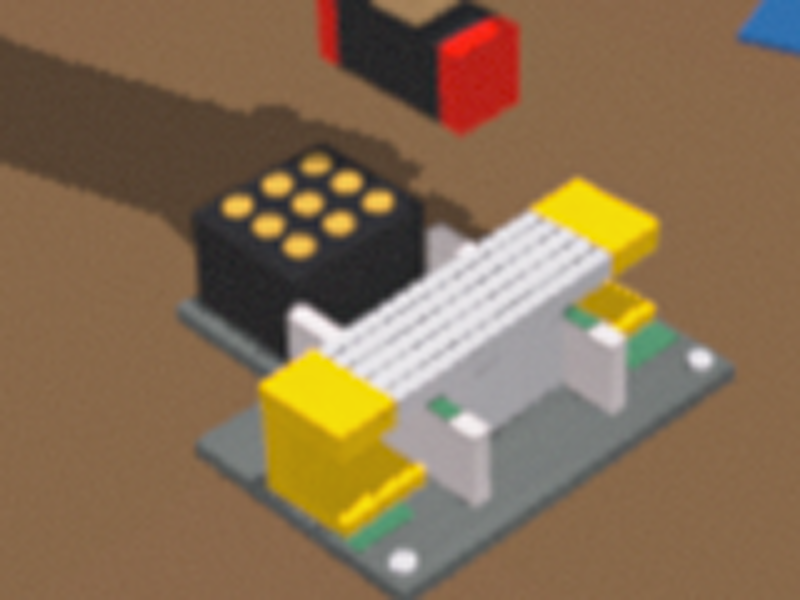

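```bash
python3 -m handwheel '[[[0.02,0.1,-0.034,0,0.003,0,-1],[0.03,0.35,-0.034,0,0.003,0,-1],[0.033,0.45,-0.034,0,0.003,0,-1],[0.033,0.455,-0.034,0,0.003,0,-1]]]'; python3 - <<'E'
from h import *
tf();gf(-33,70,79)
E
```

```text
time: 13.8
eef_pos: [513.2, -117.3, 77.3]
ee_rot: [0.707, -0.706, 0.031, -0.026]
force: [-0.0, 0.2, -2.6]
opening: 0.276
frame TCP [-69.4  69.1  77.3] yawerr [0.003 0.006 0.002] F [-0.   0.2 -2.6] t 13.8
shift [ 0.242 -0.013  0.005]
turn [-0.001  0.001 -0.004]
```

```bash
python3 -m handwheel '[[[0.05,-0.01,0,0,0,0,-1],[0.1,-0.015,0,0,0,0,-1],[0.14,-0.015,0,0,0,0,-1],[0.167,-0.015,0,0,0,0,-1],[0.194,-0.015,0,0,0,0,-1],[0.221,-0.015,0,0,0,0,-1],[0.24,-0.015,0,0,0,0,-1]]]'; python3 - <<'E'
from h import *
tf()
E
python3 -m handwheel '[[[0.005,0,0,0,0,0,-1]]]'; python3 - <<'E'
from h import *
tf()
E
python3 -m handwheel '[[[-0.12,0,0,0,0,0,-1],[-0.24,-0.1,0,0,0,0,-1],[-0.3,-0.4,0.1,0,0,0,-1],[-0.4,-0.5,0.4,0,0,0,-1],[-0.45,-0.5,0.7,0,0,0,-1],[-0.5,-0.5,0.9,0,0,0,-1]]]'; python3 - <<'E'
from h import *
tf()
im=r.capture('scene')
p=proj('scene',[570,-190,40])[0].astype(int)
cv2.imwrite('pics/tap5.png',cv2.resize(im[p[1]-60:p[1]+60,p[0]-80:p[0]+80,::-1],(800,600),interpolation=cv2.INTER_CUBIC))
im=r.capture('top')
p=proj('top',[590,-190,40])[0].astype(int)
cv2.imwrite('pics/tap5t.png',cv2.resize(im[p[1]-60:p[1]+60,p[0]-80:p[0]+80,::-1],(800,600),interpolation=cv2.INTER_CUBIC))
for n in('scene','top'):
  for t in('yoke_front','lug_left','lug_right','yoke','band'):
    print(n,t,[(round(d['score'],2),np.round(d['centre'])) for d in r.spot_point(n,t)][:3])
print(place(F,[57.5,0,44]))
E
```

```text
time: 14.38
eef_pos: [548.5, -120.2, 79.6]
ee_rot: [0.707, -0.706, 0.031, -0.026]
force: [-4.0, 0.6, -0.9]
opening: 0.278
frame TCP [-34.   69.1  79.6] yawerr [0.003 0.007 0.002] F [-4.   0.6 -0.9] t 14.3833
time: 14.47
eef_pos: [549.0, -120.2, 79.6]
ee_rot: [0.707, -0.706, 0.031, -0.026]
force: [-2.7, 1.2, -3.1]
opening: 0.277
frame TCP [-33.5  69.1  79.6] yawerr [0.003 0.008 0.002] F [-2.7  1.2 -3.1] t 14.4667
time: 14.97
eef_pos: [487.4, 16.3, 157.1]
ee_rot: [0.707, -0.706, 0.031, -0.028]
force: [1.6, 0.9, -3.6]
opening: 0.277
frame TCP [-106.2  200.1  157.1] yawerr [ 0.003  0.004 -0.001] F [ 1.6  0.9 -3.6] t 14.9667
scene yoke_front [(0.75, array([ 296., -296.,   79.])), (0.55, array([ 633., -199.,   61.])), (0.15, array([ 580., -189.,    3.]))]
scene lug_left [(0.91, array([ 595., -124.,   34.])), (0.61, array([ 184., -280.,   32.]))]
scene lug_right [(0.86, array([ 338., -408.,   28.])), (0.76, array([ 582., -264.,   29.]))]
scene yoke [(0.73, array([ 281., -320.,   -3.])), (0.72, array([ 611., -194.,    8.]))]
scene band [(0.62, array([ 638., -197.,   44.]))]
top yoke_front [(0.57, array([ 298., -293.,   74.])), (0.56, array([ 633., -193.,   56.])), (0.47, array([766.,  19.,  -1.]))]
top lug_left [(0.94, array([ 594., -123.,   34.]))]
top lug_right [(0.66, array([ 580., -263.,   31.]))]
top yoke [(0.66, array([ 607., -196.,    5.])), (0.62, array([ 279., -327.,    1.]))]
top band [(0.8, array([ 638., -197.,   45.]))]
[[ 633.90205493 -196.66702226   44.        ]]
```

View pics/tap5.png

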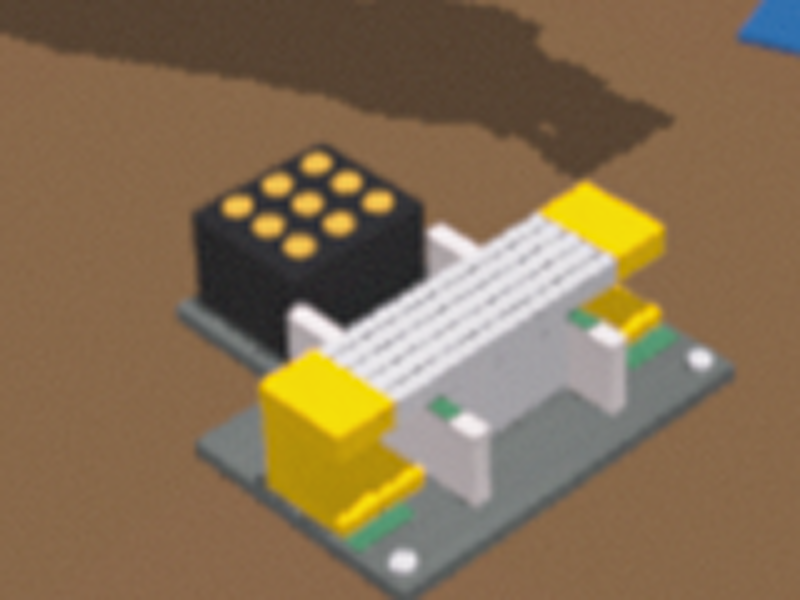

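View pics/tap5t.png

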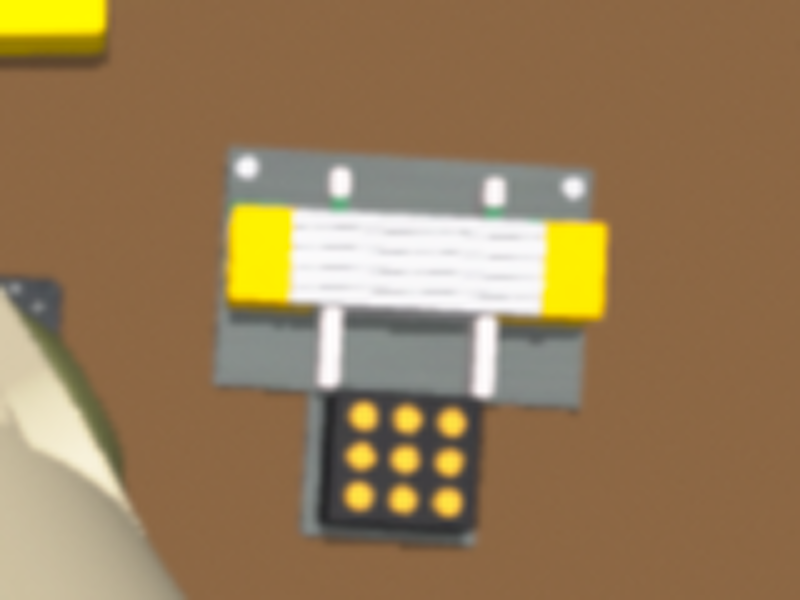

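The front edge stands within the band: it covers about the middle of the green on both cheeks, and the top view gives front ≈ 57–58 mm. Both networks put yoke_front at x = 633. My frame fit puts the band middle at 634 and the networks put it at 638. Now I'll take the mallet back to the mat.

```bash
python3 - <<'E'
from h import *
go([580,191,150],down(.09))
E
```

```text
shift [0.525 0.032 1.223]
turn [-0.002 -0.11  -0.005]
```

```bash
python3 -m handwheel '[[[0.1,0,0.22,0,-0.03,0,-1],[0.2,0,0.48,0,-0.06,0,-1],[0.3,0,0.72,0,-0.1,0,-1],[0.41,0,0.95,-0.002,-0.11,-0.005,-1],[0.43,0,1,-0.002,-0.11,-0.005,-1]]]'; python3 - <<'E'
from h import *
go([580,191,110],down(.09))
E
```

```text
time: 15.98
eef_pos: [565.9, 165.8, 155.2]
ee_rot: [0.708, -0.705, -0.035, 0.033]
force: [0.8, 0.5, -3.5]
opening: 0.278
shift [0.108 0.302 0.157]
turn [-0.003  0.004  0.002]
```

```bash
python3 -m handwheel '[[[0.1,0.1,0.15,-0.003,0.004,0.002,-1],[0.108,0.25,0.157,-0.003,0.004,0.002,-1],[0.108,0.3,0.157,-0.003,0.004,0.002,-1],[0.108,0.3,0.157,-0.003,0.004,0.002,-1]]]'; python3 - <<'E'
from h import *
go([580,191,72],down(.09))
im=r.capture('scene')
p=proj('scene',[580,191,80])[0].astype(int)
cv2.imwrite('pics/pl0.png',cv2.resize(im[p[1]-50:p[1]+50,p[0]-60:p[0]+60,::-1],(720,600),interpolation=cv2.INTER_CUBIC))
E
```

```text
time: 16.32
eef_pos: [578.5, 189.9, 108.0]
ee_rot: [-0.706, 0.707, 0.03, -0.033]
force: [0.2, -0.5, -3.0]
opening: 0.277
shift [0.012 0.24  0.007]
turn [ 0.001 -0.    -0.003]
```

View pics/pl0.png

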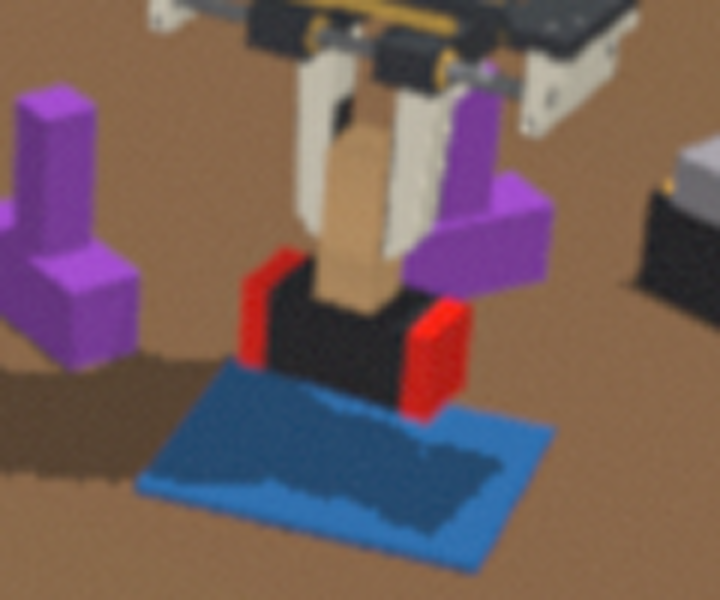

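The mallet hangs upright in the jaws above the mat (head at crop (355,340)). Lowering it.

```bash
python3 -m handwheel '[[[0.01,0.08,0.007,0.001,0,-0.003,-1],[0.01,0.16,0.007,0.001,0,-0.003,-1],[0.01,0.21,0.007,0.001,0,-0.003,-1],[0.01,0.23,0.007,0.001,0,-0.003,-1],[0.01,0.235,0.007,0.001,0,-0.003,-1]]]'; python3 - <<'E'
from h import *
tf()
E
python3 -m handwheel '[[[0,0.008,0,0,0,0,-1],[0,0.016,0,0,0,0,-1]]]'
```

```text
time: 16.78
eef_pos: [580.1, 190.3, 73.7]
ee_rot: [-0.706, 0.707, 0.031, -0.031]
force: [0.3, -0.0, -3.1]
opening: 0.281
frame TCP [-28.2 381.2  73.7] yawerr [-0.    -0.001  0.171] F [ 0.3 -0.  -3.1] t 16.7833
time: 16.95
eef_pos: [580.3, 190.2, 71.6]
ee_rot: [-0.706, 0.707, 0.032, -0.031]
force: [-0.4, -0.8, -3.8]
opening: 0.277
```

```bash
python3 -m handwheel '[[[0,0.008,0,0,0,0,-1],[0,0.012,0,0,0,0,-1]]]'; python3 -m handwheel '[[[0,0.006,0,0,0,0,-1],[0,0.006,0,0,0,0,-1]]]'
```

```text
time: 17.12
eef_pos: [580.5, 190.3, 70.1]
ee_rot: [-0.706, 0.706, 0.032, -0.03]
force: [-0.5, 0.2, -2.2]
opening: 0.278
time: 17.28
eef_pos: [580.6, 190.3, 69.7]
ee_rot: [-0.706, 0.707, 0.032, -0.03]
force: [-1.9, -0.6, 2.1]
opening: 0.278
```

```bash
python3 -m handwheel '[[[0,0,0,0,0,0,1],[0,0,0,0,0,0,1],[0,0,0,0,0,0,1],[0,0,0,0,0,0,1],[0,0,0,0,0,0,1],[0,0,0,0,0,0,1],[0,0,0,0,0,0,1],[0,0,0,0,0,0,1]]]'; python3 -m handwheel '[[[0,-0.2,0,0,0,0,1],[0,-0.4,0,0,0,0,1],[0,-0.6,0,0,0,0,1],[0,-0.8,0,0,0,0,1],[0,-0.9,0,0,0,0,1]]]';  python3 -m handwheel '[[[-0.5,-0.1,-1,0,0,0,1],[-0.5,-0.1,-1,0,0,0,1],[-0.5,-0.1,-1,0,0,0,1],[-0.5,-0.1,-1,0,0,0,1],[-0.5,-0.1,-1,0,0,0,1]]]'; python3 - <<'E'
from h import *
tf()
ims=[]
for n in('scene','top'):
    im=r.capture(n);cv2.imwrite(f'pics/end_{n}.png',im[:,:,::-1])
    for c in([580,191,60],[590,-190,40]):
        p=proj(n,c)[0].astype(int)
        ims.append(cv2.resize(im[p[1]-45:p[1]+45,p[0]-60:p[0]+60,::-1],(400,300),interpolation=cv2.INTER_CUBIC))
cv2.imwrite('pics/end.png',np.vstack([np.hstack(ims[:2]),np.hstack(ims[2:])]))
for t in('mallet','mat','station','relay','driver','yoke_front','band','frame'):
    print(t,[(round(d['score'],2),np.round(d['centre'])) for d in r.spot_point('scene',t)][:4])
E
```

```text
time: 17.95
eef_pos: [580.6, 190.3, 69.7]
ee_rot: [-0.706, 0.707, 0.032, -0.03]
force: [0.3, -0.1, 0.2]
opening: 0.8
time: 18.37
eef_pos: [581.2, 191.0, 208.2]
ee_rot: [0.707, -0.706, -0.033, 0.029]
force: [0.6, 0.8, -1.0]
opening: 1.0
time: 18.78
eef_pos: [516.6, 26.8, 222.9]
ee_rot: [-0.705, 0.708, 0.029, -0.027]
force: [-0.8, -0.9, -0.1]
opening: 1.0
frame TCP [-77.9 213.  222.9] yawerr [-0.004 -0.003  0.163] F [-0.8 -0.9 -0.1] t 18.7833
mallet [(0.97, array([580., 189.,   5.])), (0.64, array([527., 356.,  -2.])), (0.63, array([407., 210.,  -1.])), (0.23, array([ 637., -439.,    1.]))]
mat [(0.65, array([ 576., -188.,    5.])), (0.58, array([580., 189.,  -1.]))]
station [(0.76, array([773.,  18.,  -1.]))]
relay [(0.7, array([639., 433.,   0.])), (0.24, array([775.,  18.,  -2.]))]
driver [(0.61, array([ 636., -439.,   -1.]))]
yoke_front [(0.87, array([ 297., -297.,   76.])), (0.6, array([ 636., -201.,   58.]))]
band [(0.65, array([ 639., -201.,   44.]))]
frame [(0.79, array([ 578., -191.,    1.]))]
```

View pics/end.png

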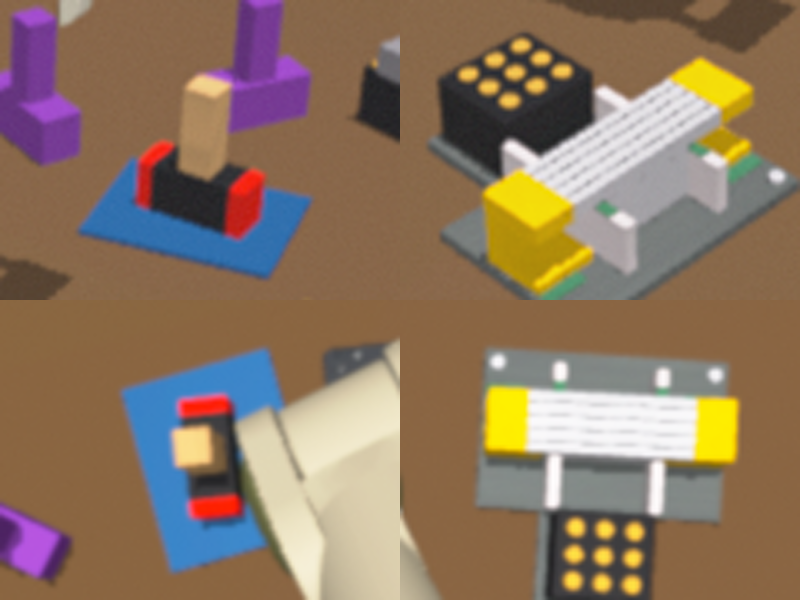

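View pics/end_scene.png

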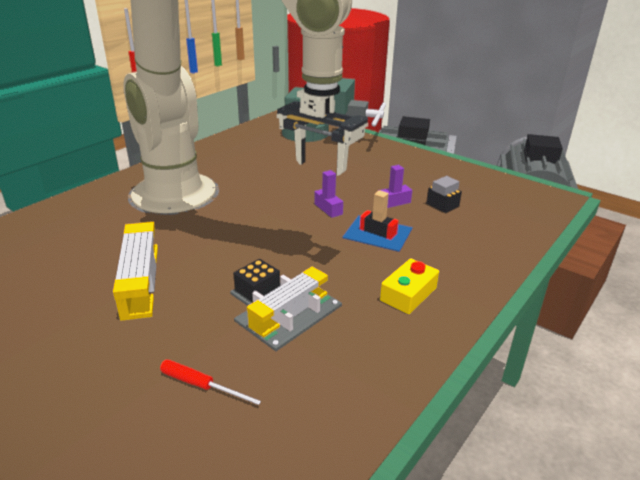

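The mallet stands upright on its mat. The yoke's front edge is in the band, with green showing ahead of it on both cheeks. Nothing else has moved, and the gripper is clear.

```bash
python3 -c "
from rig import r
print(r.job_done(), r.state()['time'])"
```

```text
the job is handed in; nothing more can be done
the job is handed in; nothing more can be done
```

The job is done and handed in at about 19 s. I tapped the yoke free into the green band and stood the mallet upright on its blue mat.

- **Taps:** I used five, in the order left, right, left, right, left. They were mostly around 5 N. The first left tap reached about 9 N, and the first right tap reached about 13 N, over the 5–10 N you gave, when the yoke jammed. Only the mallet touched the yoke.
- **Yoke:** In the last pictures the front edge lies inside the band on both cheeks, about square. My rough top-view measurement gives frame x of about 57–58 mm, against a band middle of 57.5.
- **Disagreement:** The networks place the band middle about 4 mm further out than my frame fit did. They put the yoke's front 3–5 mm short of that middle, still inside the ±9 mm band.
- **Mallet:** It stands within about 2 mm of the mat's middle.
- **Bystanders:** The push-button station, relay and screwdriver show no movement beyond the networks' accuracy, and the gripper was clear of everything.

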